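# Snap the pestle into its drying clip

## Robot

A 7-joint arm with a two-finger parallel gripper is mounted at the origin on the work surface. World frame = base frame: x ahead of the robot, y to its left, z up, the work surface at z = 0. Lengths are in m, angles in rad, forces in N, time in s.
With the tool pointing down it reaches from about 0.4 to 0.85 m from the base axis. Payload 10.4 kg.
Tool frame: the origin (TCP) lies between the finger pads; the fingertips stand 8 mm ahead of it and the grasp point (between the pads) lies 11 mm behind it; z points along the fingers, y is the line along which they close (so a half turn about z gives the same grasp; the last joint's range is limited). The gripper opens to 87 mm and grips with 3 to 60 N. Pads are 19 mm wide; open, the fingers measure 117 mm over their backs; the gripper's body (75 mm by 190 mm) begins 51 mm behind the grasp point.
Start: joints at [-1.254, 0.332, -0.065, 1.46, 0.022, 1.35, -0.088], TCP at [0.208, 0.589, 0.231] pointing down, gripper open.
Joint ranges: [-2.6, 2.6], [-0.5, 2.12], [-1.47, 1.34], [0.16, 2.42], [-1.27, 4.41], [0.06, 2.06], [-2.6, 2.6]. Speed limits (rad/s): [2.22, 2.22, 2.79, 2.79, 3.14, 3.14, 3.14].

## Interface

Orientations are given as a unit quaternion [x, y, z, w].
In Python, from rig import env, grab_frame, camera_model gives the robot as it stands.
- The arm moves only by the tool arm_command, never from a script. Its argument "commands" is a list of rows, each a list of 2 entries, a list of its own where there are three numbers: the shift along the tool's x, y, z in cm, then the turn, a rotation vector about the tool's x, y, z in rad. A call has 1 to 12 rows; each row shifts and turns the commanded pose from where the row before left it, along the tool's axes as they then stand; what a row does not reach is not made up. A row lasts 1/10 s, in which the tool goes at most 50 mm and 8.59 degrees, less where a joint would pass 70% of its speed; a pose out of reach is approached as far as the arm can. A call with a gripper value outside its range is refused whole. "claw" is the opening, from 0 (shut) to 1 (fully open), set as the call begins (left out, the last holds). The fingers move at their own pace and stop on an object; the grip force is fixed at half the most. Time passes only in rows, so rows that do not move let the fingers close. It gives the time, the measured TCP pose, the force, the opening and the grip force at its end, in the units of the state.
- env.observe(): the state, without advancing time (a new reading comes with each control period).
- grab_frame(name): name is "side" or "top" or "wrist"; returns the picture (480x640x3 uint8, red, green, blue); there is no depth.
- camera_model(name): a dict with "mtx" (3x3 intrinsics, pixels), "dist_coeffs" ([k1, k2, p1, p2, k3] as OpenCV has them; the pictures are not rectified), "world_from_camera" (4x4, takes a point from camera to world coordinates); the wrist camera has in their place "tool_from_camera" (4x4, takes a point from camera to tool coordinates, whose origin is the TCP and whose axes are the flange's). Camera axes: x right, y down, z forward; pixel columns grow to the right and rows downward; lengths in m; the calibration is good to about 2 mm. A picture is of the moment at which its call begins: read the wrist's pose just before it. camera_model takes no time and is no camera call.
- env.job_done(): hands the job in; it is judged then, once.
The state is a dict: "time": time; "joint_positions": joint angles; "dq": joint speeds; "effort": joint torques, N m; "tcp_pos": TCP position; "tool_rot": TCP orientation; "wrist_force": force on the tool from outside, world axes, zero at the start; "moment": the same for the moment, N m; "grip_width": opening from 0.0 (shut) to 1.0 (fully open); "finger_force": force on a finger pad.
Only numpy, scipy, OpenCV 4.12 (cv2) and the standard library are available. Lean on these libraries where they do the work, as an engineer would, in place of code of your own. Each camera call takes 0.05 s, during which the arm holds its last target. There are 200 camera calls.

## Task

Put the peel pestle away in its drying clip: lay the middle of its steel shaft in the open mouth on top of the clip, with the long wooden end over the drip dish, and let go. Then press the shaft straight down past the sprung jaw until it sits fully home in the fork and the jaw has closed over it. Leave the flask, the mug and the canister where they are.

Things in the scene. Friction and masses are not known exactly. Their poses are not given: they have to be found in the camera images.
- pestle: Pestle, 200 mm, 0.22 kg, lying flat on the board (axis 20 mm above it): round steel shaft, diameter 26, length 130 mm, with hexagonal beech end blocks 40 mm across flats: a long head (50 mm) and a short block (20 mm). Origin on the axis at mid-shaft; y along the shaft to the head: shaft y -65 to +65 mm, head +65 to +115, short block -85 to -65. Centre of mass at y = +14.
- pestle_head (a point): Centre of the pestle's long (50 mm) wooden head, on the axis, at y = +90 mm of the pestle.
- clip: Drying clip, fixed: wooden base plate 110 x 185 x 10 mm with two forks 12 mm wide, at y = -32 and +32 mm; the 52 mm between are free for fingers from z = 40 up. The shaft lies along y. Steel drip dish (68 mm across, top at z = 26) at y = +92: the long head goes above it. Origin on the table, midway between the forks; +x is the side of the white fixed prongs, -x that of the grey jaw.
- clip_mouth (a point): Where the shaft's axis rests in the clip's mouth, midway between the forks, 83 mm above the table. The mouth flares up to 54 mm wide at its top, z = 101 mm.
- clip_seat (a point): Where the shaft's axis is when fully home, midway between the forks, 60 mm above the table (shaft's top then at 73 mm, resting on seats at 47 mm against the fixed prongs at x = +13 mm). Pressing it there from the mouth takes some 15 N.
- jaw (a joint): Angle of the clip's grey sprung jaw (its two noses, at z = 71 mm, are one part), rad: 0 closed, grows as it is pushed outward (to the clip's -x), about 0.07 as the shaft passes; springs back over the shaft.
- board: Lime-green cutting board, fixed, 300 mm (x) by 260 mm (y), 12 mm thick, with a grip tab at its +x edge. Origin: centre of its underside.
- flask: White flask with black cap, 68 mm diameter, 180 mm high, to be left alone. Origin: centre of its underside.
- mug: White mug, 84 mm diameter, 95 mm high, handle at +y, to be left alone. Origin: centre of its underside.
- canister: Open steel canister with orange peel, 120 mm diameter, 120 mm high, to be left alone. Origin: centre of its underside.
Mind the look-alikes: they are no part of the job. There is more than one size of the pestle; the one meant has the size given above. There is more than one size of the clip; the job needs the larger.

How it is judged:
On the way, in this order (a step that is already met when the one before it is completed fails the run):
1. the pestle lies in the clip's mouth, long head over the dish, let go (not touched by the fingers) and still (z of pestle in the frame of clip between 0.075 and 0.1 m and x of pestle in the frame of clip between -0.015 and 0.015 m and y of pestle in the frame of clip between -0.028 and 0.028 m and y of pestle_head in the frame of clip above 0.05 m and angle between the y axis of pestle and the y axis of clip, either way round below 0.15 rad and contact force between pestle and the fingers below 0.1 N and linear speed of pestle below 0.02 m/s), for 0.2 s.
2. the shaft is down in the fork and the jaw closed over it (z of pestle in the frame of clip between 0.055 and 0.064 m and x of pestle in the frame of clip between -0.005 and 0.005 m and y of pestle in the frame of clip between -0.028 and 0.028 m and y of pestle_head in the frame of clip above 0.05 m and angle between the y axis of pestle and the y axis of clip, either way round below 0.08 rad and value of joint jaw below 0.05 rad), for 0.2 s.
At the end, for the whole second after the job is handed in: The pestle's shaft is seated in both forks: its middle within 5 mm across and 28 mm along of the seat, axis 55 to 64 mm above the table and within 0.08 rad of the clip's, long head on the dish side, jaw closed (below 0.05 rad), pestle at rest and let go (all of step 2 and linear speed of pestle below 0.01 m/s and angular speed of pestle below 0.1 rad/s); the robot touches nothing.
It fails at once if the flask is moved by more than 30 mm or tipped (distance of flask from where it was at the start of the episode above 0.03 m or angle between flask's own z axis and vertical above 0.3 rad).
It fails at once if the mug is moved by more than 30 mm or tipped (distance of mug from where it was at the start of the episode above 0.03 m or angle between mug's own z axis and vertical above 0.3 rad).
It fails at once if the canister is moved by more than 30 mm or tipped (distance of canister from where it was at the start of the episode above 0.03 m or angle between canister's own z axis and vertical above 0.3 rad).
It also fails if it takes over 51 s, if anything falls off the work surface, if the arm or the gripper's body presses on something with over 40 N, if the wrist force passes 120 N, or if a joint passes its speed limit or range.

## Working session

There is one attempt and no reset: what is moved stays moved. The work goes in short steps, Python scripts to look and compute and a tool call to move; the robot and the scene stay as the last step left them, time stands still between calls to the robot, and variables do not carry over. Pictures are saved under pics/ and viewed, at most 10 in all, crops included, and the job is handed in when it is done.

Besides the shell and the picture viewer there is one more tool, called after "Emit:" in YAML: its name, and indented under it one key for each argument. arm_command: Moves the arm, as the interface text tells. Its arguments: {"type":"object","properties":{"commands":{"type":"array","items":{"type":"array"}},"claw":{"type":"number"}},"required":["commands"]}

```bash
mkdir -p pics; ls; python3 - <<'E'
from rig import env, grab_frame, camera_model
import cv2,numpy as np
s=env.observe();print(s['time'],s['tcp_pos'],s['tool_rot'])
for n in("side","top"):
    f=grab_frame(n);cv2.imwrite(f"pics/{n}0.png",f[:,:,::-1])
    m=camera_model(n);print(n,{k:np.round(v,3).tolist() for k,v in m.items()})
print(camera_model("wrist"))
E
```

```text
pics
0.0 [0.2081854  0.58891651 0.22975165] [ 1.69035673e-01  9.85609683e-01 -6.99128172e-04 -6.52191841e-05]
side {'mtx': [[473.709, 0.0, 322.17], [0.0, 473.709, 236.598], [0.0, 0.0, 1.0]], 'dist_coeffs': [-0.019, 0.0, 0.0, 0.0, 0.0], 'world_from_camera': [[0.833, -0.423, 0.356, 0.109], [-0.553, -0.645, 0.528, -0.608], [0.007, -0.637, -0.771, 0.942], [0.0, 0.0, 0.0, 1.0]]}
top {'mtx': [[507.596, 0.0, 318.145], [0.0, 507.596, 240.863], [0.0, 0.0, 1.0]], 'dist_coeffs': [-0.083, 0.0, 0.0, 0.0, 0.0], 'world_from_camera': [[0.026, -0.985, 0.169, 0.265], [-1.0, -0.026, 0.006, -0.023], [-0.001, -0.17, -0.986, 1.658], [0.0, 0.0, 0.0, 1.0]]}
{'mtx': array([[402.09686877,   0.        , 321.20046174],
       [  0.        , 402.09686877, 241.3776253 ],
       [  0.        ,   0.        ,   1.        ]]), 'dist_coeffs': array([-0.00938128,  0.        ,  0.        ,  0.        ,  0.        ]), 'tool_from_camera': array([[-6.39504013e-05, -9.64335091e-01, -2.64684395e-01,
         7.18336633e-02],
       [ 9.99999242e-01,  2.63809540e-04, -1.20275753e-03,
        -9.27116416e-05],
       [ 1.22968756e-03, -2.64684272e-01,  9.64334343e-01,
        -1.54139450e-01],
       [ 0.00000000e+00,  0.00000000e+00,  0.00000000e+00,
         1.00000000e+00]])}
```

View pics/top0.png

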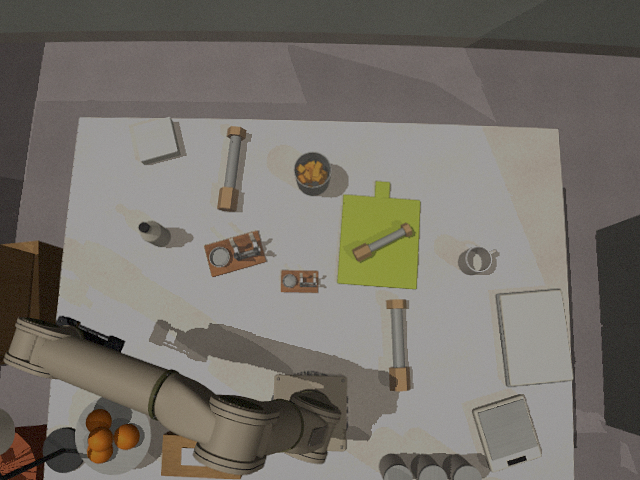

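View pics/side0.png

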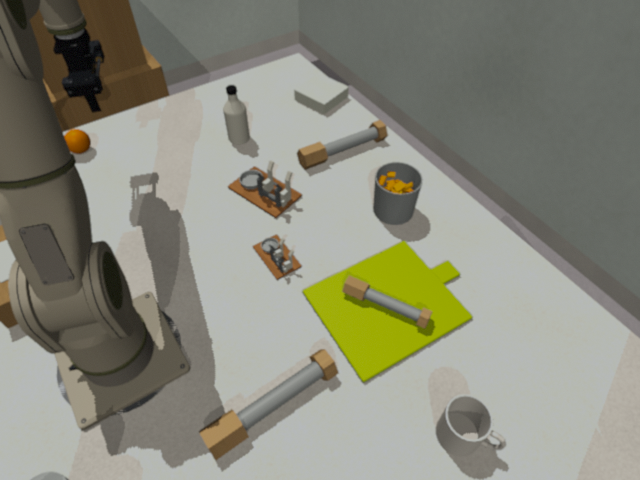

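```bash
cat > h.py <<'E'
import cv2,numpy as np
from rig import env,grab_frame,camera_model
from scipy.spatial.transform import Rotation as R
def tf(n):
    m=camera_model(n)
    if n!="wrist": return np.array(m["world_from_camera"])
    s=env.observe();T=np.eye(4);T[:3,:3]=R.from_quat(s['tool_rot']).as_matrix();T[:3,3]=s['tcp_pos']
    return T@np.array(m["tool_from_camera"])
def rays(n,T,px):
    m=camera_model(n)
    u=cv2.undistortPoints(np.float64(px).reshape(-1,1,2),np.array(m["mtx"]),np.array(m["dist_coeffs"])).reshape(-1,2)
    return T[:3,3],np.c_[u,np.ones(len(u))]@T[:3,:3].T
def plane(n,T,px,z):
    c,d=rays(n,T,px);return c+d*((z-c[2])/d[:,2])[:,None]
def tri(obs): # list of (name,T,pixel)
    A=np.zeros((3,3));b=np.zeros(3)
    for n,T,p in obs:
        c,d=rays(n,T,[p]);d=d[0]/np.linalg.norm(d[0]);P=np.eye(3)-np.outer(d,d);A+=P;b+=P@c
    x=np.linalg.solve(A,b)
    e=[np.linalg.norm(np.cross(x-rays(n,T,[p])[0],rays(n,T,[p])[1][0]/np.linalg.norm(rays(n,T,[p])[1][0]))) for n,T,p in obs]
    return x,max(e)
def blobs(f,lo,hi,amin=30):
    m=cv2.inRange(cv2.cvtColor(f,cv2.COLOR_RGB2HSV),lo,hi)
    n,l,st,c=cv2.connectedComponentsWithStats(m)
    return [(c[i].round(1),st[i].tolist()) for i in range(1,n) if st[i,4]>=amin],l
E
python3 - <<'E'
from h import *
for n in("top","side"):
    f=cv2.imread(f"pics/{n}0.png")[:,:,::-1].copy()
    b,_=blobs(f,(5,80,60),(18,230,255),40)
    for c,st in b: print(n,c,st, plane(n,tf(n),[c],0.03).round(3))
T=tf("top")
for nm,p,z in(("flask",(150,230),.17),("can",(312,165),.12),("mug",(475,257),.09),("clip",(236,253),.03),("dish",(220,258),.026),("pes1",(232,170),.03),("pes3",(399,345),.03)): print(nm,plane("top",T,[p],z).round(3))
f=cv2.imread("pics/top0.png");g=cv2.imread("pics/side0.png")
a=cv2.resize(f[215:295,195:425],None,fx=3.4,fy=3.4,interpolation=2)
b=cv2.resize(g[155:345,220:440],None,fx=1.7,fy=1.7,interpolation=2)
o=np.zeros((600,800,3),np.uint8);o[:a.shape[0],:a.shape[1]]=a[:,:800];o[272:272+b.shape[0],:b.shape[1]]=b[:328];cv2.imwrite("pics/c1.png",o)
E
```

```text
top [236.5 131.2] [227, 126, 19, 14, 144] [[0.916 0.274 0.03 ]]
top [310.9 173.4] [296, 161, 32, 24, 433] [[0.772 0.017 0.03 ]]
top [226.8 198.1] [217, 187, 21, 24, 364] [[0.68  0.293 0.03 ]]
top [406.6 229.1] [402, 224, 10, 12, 70] [[ 0.591 -0.302  0.03 ]]
top [233.3 257.5] [204, 231, 62, 46, 866] [[0.483 0.261 0.03 ]]
top [243.3 242.2] [233, 233, 21, 19, 247] [[0.534 0.23  0.03 ]]
top [ 29.8 268.3] [1, 241, 38, 78, 564] [[0.427 0.942 0.03 ]]
top [361.7 252.1] [353, 244, 18, 17, 196] [[ 0.511 -0.155  0.03 ]]
top [299.7 281.2] [281, 270, 37, 23, 486] [[0.411 0.043 0.03 ]]
top [395.6 303.7] [386, 300, 20, 9, 158] [[ 0.347 -0.266  0.03 ]]
top [399.5 378.6] [389, 367, 21, 25, 436] [[ 0.113 -0.28   0.03 ]]
top [107.5 438.9] [87, 410, 52, 54, 1305] [[-0.103  0.63   0.03 ]]
top [ 16.  455.4] [0, 432, 36, 43, 832] [[-0.173  0.93   0.03 ]]
top [185.2 460.3] [161, 435, 81, 44, 1445] [[-0.155  0.38   0.03 ]]
top [ 26.7 474.7] [10, 466, 27, 14, 193] [[-0.23   0.889  0.03 ]]
side [102.   65.2] [29, 0, 140, 154, 8582] [[0.311 1.11  0.03 ]]
side [379.9 130. ] [371, 120, 16, 22, 182] [[0.914 0.273 
[... 354 characters left out ...]
25, 7, 17, 75] [[-0.139  0.466  0.03 ]]
side [274.6 262.2] [253, 243, 48, 36, 450] [[0.392 0.012 0.03 ]]
side [285.2 252.9] [282, 244, 8, 17, 84] [[0.427 0.023 0.03 ]]
side [355.3 287.8] [344, 277, 24, 23, 324] [[ 0.51  -0.152  0.03 ]]
side [  5.8 306.1] [0, 281, 18, 47, 489] [[-0.172  0.236  0.03 ]]
side [423.4 317.6] [417, 309, 14, 18, 138] [[ 0.589 -0.298  0.03 ]]
side [324.9 363.7] [310, 350, 27, 30, 424] [[ 0.349 -0.268  0.03 ]]
side [223.3 434.5] [200, 410, 48, 50, 1270] [[ 0.113 -0.281  0.03 ]]
flask [[0.54  0.494 0.17 ]]
can [[0.772 0.012 0.12 ]]
mug [[ 0.496 -0.508  0.09 ]]
clip [[0.498 0.252 0.03 ]]
dish [[0.48  0.305 0.026]]
pes1 [[0.778 0.281 0.03 ]]
pes3 [[ 0.217 -0.277  0.03 ]]
```

View pics/c1.png

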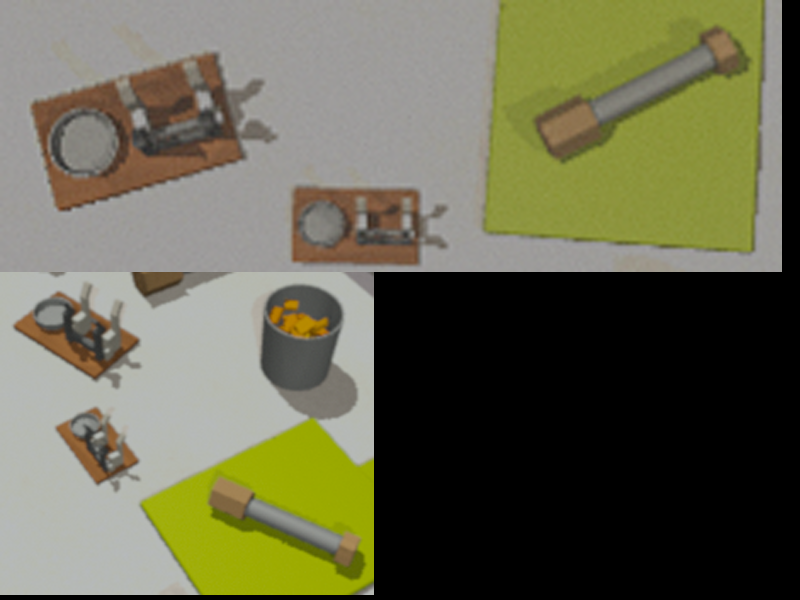

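Pestles at top px (385,241) on the board, (232,170) and (399,345); clips at (236,253) large and (300,281) small. The crop shows the right ones: the board pestle (head-to-block distance 167 mm, head towards +y) and the large clip, dish towards +y, white prongs towards +x. Next I move above the clip to look closely.

Emit:
arm_command:
  commands:
    - [[-3.9,-2.6,-0.8],[0,0,0]]
    - [[-3.9,-2.6,-0.8],[0,0,0]]
    - [[-3.9,-2.6,-0.8],[0,0,0]]
    - [[-3.9,-2.6,-0.8],[0,0,0]]
    - [[-3.9,-2.6,-0.8],[0,0,0]]
    - [[-3.9,-2.6,-0.8],[0,0,0]]
    - [[-3.9,-2.6,-0.8],[0,0,0]]
    - [[-3.9,-2.6,-0.8],[0,0,0]]
    - [[-3.9,-2.6,-0.8],[0,0,0]]
    - [[0,0,0],[0,0,0.137]]
    - [[0,0,0],[0,0,0.137]]
    - [[0,0,0],[0,0,0.137]]
  claw: 1

```text
time: 1.3
tcp_pos: [0.4613, 0.2512, 0.3023]
tool_rot: [0.37, 0.929, -0.0, -0.0]
wrist_force: [-0.7, -1.0, 0.1]
grip_width: 0.997
finger_force: 0.0
```

Emit:
arm_command:
  commands:
    - [[0,0,0],[0,0,0.137]]
    - [[0,0,0],[0,0,0.137]]
    - [[0,0,0],[0,0,0.137]]
    - [[0,0,0],[0,0,0.137]]
    - [[0,0,0],[0,0,0]]
    - [[0,0,0],[0,0,0]]

```text
time: 1.9
tcp_pos: [0.4611, 0.2516, 0.3023]
tool_rot: [0.603, 0.798, -0.0, -0.0]
wrist_force: [0.6, 0.5, -0.5]
grip_width: 1.002
finger_force: 0.0
```

```bash
python3 - <<'E'
from h import *
np.save("Tw1.npy",tf("wrist"));f=grab_frame("wrist");cv2.imwrite("pics/w1.png",f[:,:,::-1])
s=env.observe();print(s['tcp_pos'],s['tool_rot'],s['joint_positions'])
E
```

```text
[0.46115178 0.25164073 0.3023947 ] [ 6.03125286e-01  7.97646458e-01 -1.22825645e-04 -5.46711543e-05] [-0.82851919  0.07424352  0.2580795   1.62122913 -0.01909211  1.44886057
 -0.29282263]
```

View pics/w1.png

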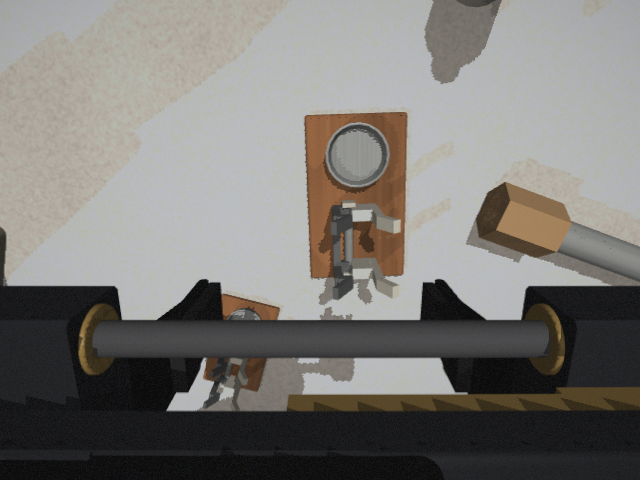

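The wrist view shows the large clip: base corners about (305,115), (407,112), (403,276), (311,280), dish centre (357,155), jaw at (343,250), white prong tips (397,226) and (390,292). I'll fit the base and dish, and shift for a second view.

Emit:
arm_command:
  commands:
    - [[-3,0,0],[0,0,0]]
    - [[-3,0,0],[0,0,0]]
    - [[-2,0,0],[0,0,0]]
    - [[0,0,0],[0,0,0]]
    - [[0,0,0],[0,0,0]]

```text
time: 2.45
tcp_pos: [0.4827, 0.1748, 0.3025]
tool_rot: [0.604, 0.797, 0.0, -0.0]
wrist_force: [0.5, 1.2, 0.1]
grip_width: 0.998
finger_force: 0.0
```

```bash
cat > clip.py <<'E'
from h import *
def clip(f,T,tag):
    m=cv2.inRange(cv2.cvtColor(f,cv2.COLOR_RGB2HSV),(4,120,50),(14,255,200));m[300:]=0
    m=cv2.morphologyEx(m,cv2.MORPH_OPEN,np.ones((3,3)))
    c=[c for c in cv2.findContours(m,0,1)[0] if cv2.contourArea(c)>800]
    c=min(c,key=lambda c:abs(cv2.minAreaRect(c)[0][0]-355))
    P=plane("wrist",T,c.reshape(-1,2),0.010)[:,:2]
    (ctr,sz,a)=cv2.minAreaRect((P*1000).astype(np.float32));print(tag,"base",ctr,sz,a)
    g=cv2.cvtColor(f,cv2.COLOR_RGB2HSV)
    x,y,w,h=cv2.boundingRect(c);d=((g[y:y+h,x:x+w,1]<70)*255).astype(np.uint8)
    n,l,st,ce=cv2.connectedComponentsWithStats(d)
    for i in range(1,n):
        if st[i,4]>150:print("  lowsat",(ce[i]+[x,y]).round(1),st[i],plane("wrist",T,[ce[i]+[x,y]],.026).round(4))
E
python3 - <<'E'
from clip import *
T=tf("wrist");np.save("Tw2.npy",T);f=grab_frame("wrist");cv2.imwrite("pics/w2.png",f[:,:,::-1])
print(env.observe()['tcp_pos'])
clip(cv2.imread("pics/w1.png")[:,:,::-1].copy(),np.load("Tw1.npy"),"w1")
clip(f,T,"w2")
a=cv2.imread("pics/w1.png")[100:310,290:420];b=f[20:230,290:420,::-1]
cv2.imwrite("pics/c2.png",cv2.resize(np.hstack([a,b]),None,fx=2.8,fy=2.8,interpolation=2))
E
```

```text
[0.48245494 0.17544196 0.30246999]
w1 base (498.7742004394531, 260.7270812988281) (107.56058502197266, 182.2763214111328) 17.655017852783203
  lowsat [357.1 154.6] [  20    9   65   66 3297] [[0.4842 0.3077 0.026 ]]
  lowsat [306.6 228. ] [  0  30   6 134 452] [[0.4541 0.2169 0.026 ]]
  lowsat [359.7 237.6] [  26   68   75   96 2951] [[0.5136 0.2225 0.026 ]]
w2 base (498.9190673828125, 260.08551025390625) (107.59539794921875, 181.81036376953125) 17.62582778930664
  lowsat [336.9  30.7] [  0   0  87   4 183] [[0.4525 0.3387 0.026 ]]
  lowsat [358.7  72.9] [  21    7   68   72 3827] [[0.4842 0.3079 0.026 ]]
  lowsat [305.8 158. ] [  0  35   7 146 533] [[0.4551 0.2131 0.026 ]]
  lowsat [363.  168.8] [  27   62   79  119 3244] [[0.5163 0.2185 0.026 ]]
```

View pics/c2.png

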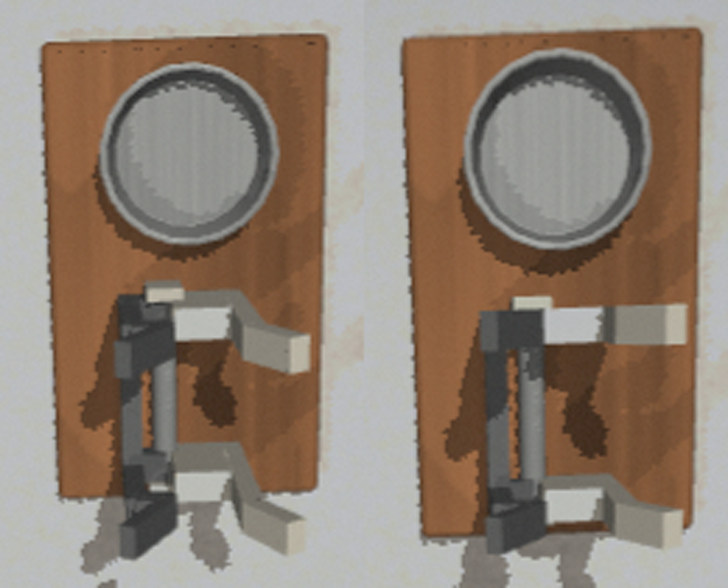

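Emit:
arm_command:
  commands:
    - [[-4.6,-0.3,0.5],[0,0,0]]
    - [[-4.6,-0.3,0.5],[0,0,0]]
    - [[-4.6,-0.3,0.5],[0,0,0]]
    - [[-4.6,-0.3,0.5],[0,0,0]]
    - [[-4.6,-0.3,0.5],[0,0,0]]
    - [[-4.6,-0.3,0.5],[0,0,0]]
    - [[-4.6,-0.3,0.5],[0,0,0]]
    - [[-4.6,-0.3,0.5],[0,0,0]]
    - [[-4.6,-0.3,0.5],[0,0,0]]
    - [[-4.6,-0.3,0.5],[0,0,0]]
    - [[0,0,0],[0,0,-0.11]]
    - [[0,0,0],[0,0,-0.11]]

```text
time: 3.7
tcp_pos: [0.5776, -0.2769, 0.2512]
tool_rot: [0.512, 0.859, -0.001, -0.001]
wrist_force: [0.3, 0.7, -0.6]
grip_width: 0.999
finger_force: 0.0
```

Emit:
arm_command:
  commands:
    - [[0,0,0],[0,0,0]]
    - [[0,0,0],[0,0,0]]

```text
time: 3.9
tcp_pos: [0.578, -0.2754, 0.2523]
tool_rot: [0.514, 0.858, 0.0, -0.0]
wrist_force: [0.4, -0.2, 0.2]
grip_width: 1.0
finger_force: 0.0
```

```bash
python3 - <<'E'
from h import *
T1,T2=np.load("Tw1.npy"),np.load("Tw2.npy")
y=np.array([-.303,.953]);x=np.array([.953,.303]);o=np.array([.5119,.2201])
for nm,p,q in(("prongA",(400,225.7),(404.6,135)),("prongB",(398.6,291.8),(403.2,208.6)),("noseA",(290+117/2.8,100+360/2.8),(290+119/2.8,20+330/2.8)),("noseB",(290+122/2.8,100+543/2.8),(290+125/2.8,20+535/2.8))):
    X,e=tri([("wrist",T1,p),("wrist",T2,q)]);print(nm,X.round(4),round(e,4),"clip xy",((X[:2]-o)@x).round(4),((X[:2]-o)@y).round(4))
T=tf("wrist");np.save("Tw3.npy",T);f=grab_frame("wrist");cv2.imwrite("pics/w3.png",f[:,:,::-1])
s=env.observe();print(s['tcp_pos'],s['tool_rot'],s['joint_positions'])
b,_=blobs(f,(5,80,40),(18,230,255),200)
for c,st in b: print(c,st,plane("wrist",T,[c],.04).round(4))
E
```

```text
prongA [0.5332 0.2601 0.0997] 0.0 clip xy 0.0325 0.0316
prongB [0.5521 0.1992 0.102 ] 0.0 clip xy 0.032 -0.0321
noseA [0.4741 0.241  0.1018] 0.0 clip xy -0.0296 0.0314
noseB [0.4935 0.1805 0.1025] 0.0001 clip xy -0.0295 -0.0322
[ 0.57786329 -0.27550834  0.25241554] [ 5.14086125e-01  8.57738527e-01  2.43495803e-04 -1.28199799e-04] [-0.09597656  0.39929568  0.63949039  1.41438864 -0.23793916  1.4056785
  1.03559123]
[317.4  47.4] [291, 13, 54, 71, 3514] [[ 0.5094 -0.154   0.04  ]]
[90.5 77.2] [53, 36, 76, 85, 4253] [[ 0.3493 -0.2656  0.04  ]]
[319.2 240. ] [296, 225, 47, 29, 1085] [[ 0.5892 -0.3006  0.04  ]]
```

View pics/w3.png

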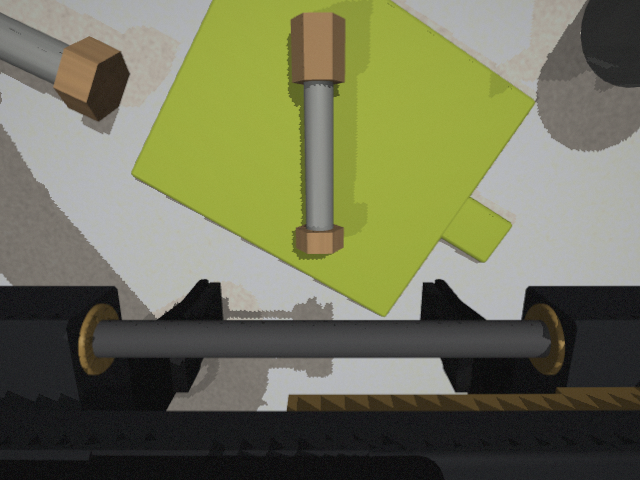

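The chosen pestle lies on the board: head at (317,47), shaft from (318,82) to (319,228), short block at (319,240), nearly aligned with the tool x axis.

```bash
python3 - <<'E'
from h import *
T=np.load("Tw3.npy");f=cv2.imread("pics/w3.png")[:,:,::-1].copy()
for nm,a,b,c in(("head",(361.7,252.1),(355.3,287.8),(317.4,47.4)),("short",(406.6,229.1),(423.4,317.6),(319.2,240))):
    X,e=tri([("top",tf("top"),a),("side",tf("side"),b),("wrist",T,c)]);print(nm,X.round(4),round(e,4))
g=cv2.cvtColor(f,cv2.COLOR_RGB2HSV)
mid=[]
for r in range(90,222,6):
    c=np.where(g[r,285:350,1]<70)[0]+285
    if len(c): mid.append((.5*(c.min()+c.max()),r));w=c.max()-c.min()
mid=np.array(mid);print(mid[:,0],w)
P=plane("wrist",T,mid,.034)[:,:2]
v=np.polyfit(P[:,1],P[:,0],1);yaw=np.arctan(-v[0]);print("yaw",np.degrees(yaw))
E1=plane("wrist",T,[(318.4,82),(318.4,228)],.045)[:,:2];print(E1,np.linalg.norm(E1[0]-E1[1]))
o=E1.mean(0);o[0]=np.polyval(v,o[1]);print("origin",o)
s=env.observe();M=R.from_quat(s['tool_rot']).as_matrix();print("tooly",np.degrees(np.arctan2(M[1,1],M[0,1])),"delta tool cm",M.T@(np.r_[o,.027]-s['tcp_pos'])*100)
E
```

```text
head [ 0.5092 -0.1542  0.0342] 0.0016
short [ 0.5888 -0.3006  0.0352] 0.0027
[318.  318.  318.  318.  318.5 318.5 318.5 318.5 318.5 318.5 318.5 318.5
 318.5 319.  319.  318.5 319.  319.  319.  319.  319.  319. ] 26
yaw 28.52490490717069
[[ 0.52321225 -0.17806929]
 [ 0.58256756 -0.28958095]] 0.12632459053032827
origin [ 0.5530324  -0.23382512]
tooly 28.12721377563152 delta tool cm [ 4.83605908 -0.23121396 22.54376519]
```

Emit:
arm_command:
  commands:
    - [[2.4,-0.1,4],[0,0,0]]
    - [[2.4,-0.1,4],[0,0,0]]
    - [[0,0,4.5],[0,0,0]]
    - [[0,0,4],[0,0,0]]
    - [[0,0,3],[0,0,0]]
    - [[0,0,2],[0,0,0]]
    - [[0,0,1],[0,0,0]]
    - [[0,0,0],[0,0,0]]
    - [[0,0,0],[0,0,0]]

```text
time: 4.85
tcp_pos: [0.5537, -0.2352, 0.0286]
tool_rot: [0.514, 0.858, 0.0, 0.001]
wrist_force: [-0.1, -0.7, -0.2]
grip_width: 1.0
finger_force: 0.0
```

Emit:
arm_command:
  commands:
    - [[0,0,0],[0,0,0]]
    - [[0,0,0],[0,0,0]]
    - [[0,0,0],[0,0,0]]
    - [[0,0,0],[0,0,0]]
    - [[0,0,0],[0,0,0]]
    - [[0,0,0],[0,0,0]]
    - [[0,0,0],[0,0,0]]
    - [[0,0,0],[0,0,0]]
  claw: 0

```text
time: 5.65
tcp_pos: [0.553, -0.2351, 0.0275]
tool_rot: [0.514, 0.858, 0.0, -0.0]
wrist_force: [-0.2, -0.6, 0.8]
grip_width: 0.354
finger_force: 0.0
```

Emit:
arm_command:
  commands:
    - [[0,0,0],[0,0,0]]
    - [[0,0,0],[0,0,0]]
    - [[0,0,0],[0,0,0]]
    - [[0,0,0],[0,0,0]]

```text
time: 6.05
tcp_pos: [0.5531, -0.2351, 0.0275]
tool_rot: [0.514, 0.858, 0.0, 0.0]
wrist_force: [0.4, -0.5, -0.5]
grip_width: 0.294
finger_force: 30.0
```

Emit:
arm_command:
  commands:
    - [[0,0,-1],[0,0,0]]
    - [[0,0,-3],[0,0,0]]
    - [[0,0,-4],[0,0,0]]
    - [[0,0,-4],[0,0,0]]
    - [[0,0,-4],[0,0,0]]
    - [[0,0,0],[0,0,0]]
    - [[0,0,0],[0,0,0]]

```text
time: 6.75
tcp_pos: [0.5531, -0.2353, 0.1883]
tool_rot: [0.514, 0.858, 0.0, 0.001]
wrist_force: [-0.1, -0.0, -3.3]
grip_width: 0.29
finger_force: 30.0
```

```bash
python3 - <<'E'
from h import *
T=tf("wrist");f=grab_frame("wrist");cv2.imwrite("pics/w4.png",f[:,:,::-1])
s=env.observe();print(s['tcp_pos'],s['tool_rot'],s['grip_width'],s['finger_force'],s['wrist_force'],s['moment'])
E
```

```text
[ 0.55251167 -0.23489518  0.1870053 ] [ 5.13588758e-01  8.58036347e-01  4.51952556e-05 -4.60702033e-04] 0.28817930368554245 29.99790519475937 [ 0.49162319  0.29431011 -2.81232799] [-0.07718982  0.05862127  0.02583625]
```

View pics/w4.png

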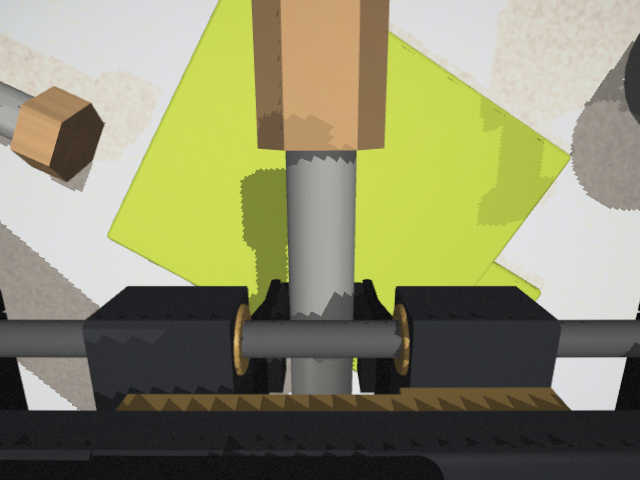

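Level and firmly held, head ahead at (318,100). Carry it over to the clip.

Emit:
arm_command:
  commands:
    - [[4.2,1.79,0],[0,0,0]]
    - [[4.2,1.79,0],[0,0,0]]
    - [[4.2,1.79,0],[0,0,0]]
    - [[4.2,1.79,0],[0,0,0]]
    - [[4.2,1.79,0],[0,0,0]]
    - [[4.2,1.79,0],[0,0,0]]
    - [[4.2,1.79,0],[0,0,0]]
    - [[4.2,1.79,0],[0,0,0]]
    - [[4.2,1.79,0],[0,0,0]]
    - [[4.2,1.79,0],[0,0,0]]
    - [[0,0,0],[0,0,0.092]]
    - [[0,0,0],[0,0,0.092]]

```text
time: 8.0
tcp_pos: [0.5108, 0.2209, 0.1854]
tool_rot: [0.59, 0.807, -0.002, -0.001]
wrist_force: [0.5, -1.4, -2.1]
grip_width: 0.289
finger_force: 30.0
```

Emit:
arm_command:
  commands:
    - [[0,0,0],[0,0,0]]
    - [[0,0,0],[0,0,0]]
    - [[0,0,0],[0,0,0]]

```text
time: 8.3
tcp_pos: [0.5121, 0.2192, 0.1869]
tool_rot: [0.59, 0.808, -0.0, -0.0]
wrist_force: [0.5, -0.5, -3.1]
grip_width: 0.283
finger_force: 30.0
```

```bash
cat > d.py <<'E'
from h import *
import sys
def st(z):
    s=env.observe();M=R.from_quat(s['tool_rot']).as_matrix()
    print(s['time'],s['tcp_pos'],"yaw",np.degrees(np.arctan2(M[1,1],M[0,1])),"delta cm",(M.T@(np.r_[.5119,.2201,z]-s['tcp_pos'])*100).round(2),s['grip_width'],s['finger_force'],s['wrist_force'])
st(float(sys.argv[1]))
E
python3 d.py 0.080; python3 - <<'E'
from h import *
T=tf("wrist");f=grab_frame("wrist");cv2.imwrite("pics/w5.png",f[:,:,::-1])
b,_=blobs(f,(5,80,40),(18,230,255),400)
for c,s in b: print(c,s)
E
```

```text
8.3 [0.51208882 0.21915615 0.18694091] yaw 17.73901173333404 delta cm [ 0.1   0.02 10.69] 0.28346272877633866 29.99686360359192 [ 0.52442132 -0.46873389 -3.10132396]
[321.8 107.9] [251, 0, 143, 274, 27434]
[551.3 203.4] [485, 148, 137, 107, 9731]
```

View pics/w5.png

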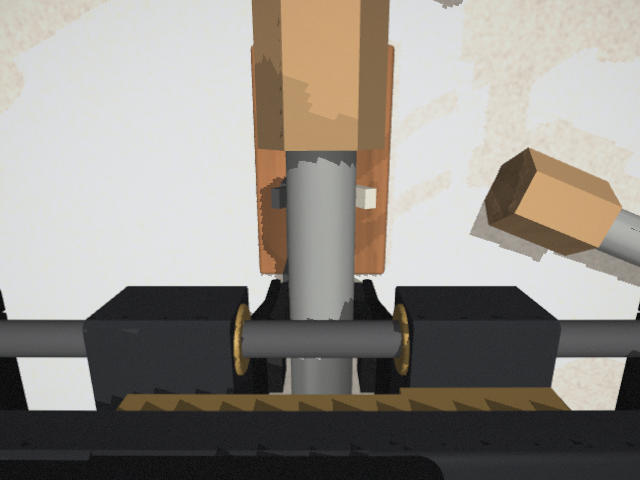

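Shaft centre (321,200) sits between the grey jaw (278,197) and the white prong (367,197); head over the dish. Lower.

Emit:
arm_command:
  commands:
    - [[0.1,0,4],[0,0,0]]
    - [[0,0,3],[0,0,0]]
    - [[0,0,2],[0,0,0]]
    - [[0,0,0.8],[0,0,0]]
    - [[0,0,0.4],[0,0,0]]
    - [[0,0,0],[0,0,0]]
    - [[0,0,0],[0,0,0]]

```text
time: 9.05
tcp_pos: [0.5127, 0.2208, 0.0867]
tool_rot: [0.59, 0.807, 0.001, 0.0]
wrist_force: [-0.0, -0.0, -2.2]
grip_width: 0.286
finger_force: 30.0
```

```bash
python3 d.py 0.0785
```

```text
9.05 [0.51273431 0.22082628 0.08666995] yaw 17.651218128080778 delta cm [-0.04 -0.1   0.82] 0.28597502998283697 29.99733656644821 [-0.03389431 -0.02769886 -2.20147981]
```

Emit:
arm_command:
  commands:
    - [[0,-0.1,0.2],[0,0,0]]
    - [[0,0,0.2],[0,0,0]]
    - [[0,0,0.1],[0,0,0]]
    - [[0,0,0.1],[0,0,0]]
    - [[0,0,0],[0,0,0]]
    - [[0,0,0],[0,0,0]]

```text
time: 9.65
tcp_pos: [0.5113, 0.2204, 0.0797]
tool_rot: [0.59, 0.807, 0.0, 0.0]
wrist_force: [0.4, 0.7, -1.1]
grip_width: 0.29
finger_force: 30.0
```

Emit:
arm_command:
  commands:
    - [[0,0,0.1],[0,0,0]]
    - [[0,0,0],[0,0,0]]
    - [[0,0,0],[0,0,0]]

```text
time: 9.95
tcp_pos: [0.5116, 0.2205, 0.0789]
tool_rot: [0.59, 0.807, 0.001, 0.0]
wrist_force: [3.3, -0.0, 0.9]
grip_width: 0.288
finger_force: 30.0
```

Emit:
arm_command:
  commands:
    - [[0,0,0],[0,0,0]]
    - [[0,0,0],[0,0,0]]
    - [[0,0,0],[0,0,0]]
    - [[0,0,0],[0,0,0]]
    - [[0,0,0],[0,0,0]]
    - [[0,0,0],[0,0,0]]
    - [[0,0,0],[0,0,0]]
    - [[0,0,0],[0,0,0]]
  claw: 0.6

```text
time: 10.75
tcp_pos: [0.5111, 0.2202, 0.0785]
tool_rot: [0.59, 0.807, 0.0, -0.0]
wrist_force: [0.7, -0.0, -0.6]
grip_width: 0.595
finger_force: 0.0
```

Emit:
arm_command:
  commands:
    - [[0,0,-1],[0,0,0]]
    - [[0,0,-2],[0,0,0]]
    - [[0,0,-3],[0,0,0]]
    - [[0,0,-3],[0,0,0]]
    - [[0,0,0],[0,0,0]]
    - [[0,0,0],[0,0,0]]

```text
time: 11.35
tcp_pos: [0.5114, 0.2204, 0.1696]
tool_rot: [0.59, 0.807, 0.001, 0.0]
wrist_force: [-0.2, -0.3, -0.5]
grip_width: 0.603
finger_force: 0.0
```

```bash
python3 d.py 0.0785; python3 - <<'E'
from h import *
f=grab_frame("wrist");g=grab_frame("side")
a=f[0:480,100:540,::-1];b=cv2.resize(g[140:250,200:310,::-1],(360,360),interpolation=cv2.INTER_CUBIC)
o=np.zeros((480,800,3),np.uint8);o[:,:440]=a;o[:360,440:]=b;cv2.imwrite("pics/c6.png",o)
E
```

```text
11.35 [0.51142558 0.220446   0.16957773] yaw 17.647857340452365 delta cm [-0.05  0.02  9.11] 0.6029846780138663 0.0 [-0.21497184 -0.30800275 -0.45235168]
```

View pics/c6.png

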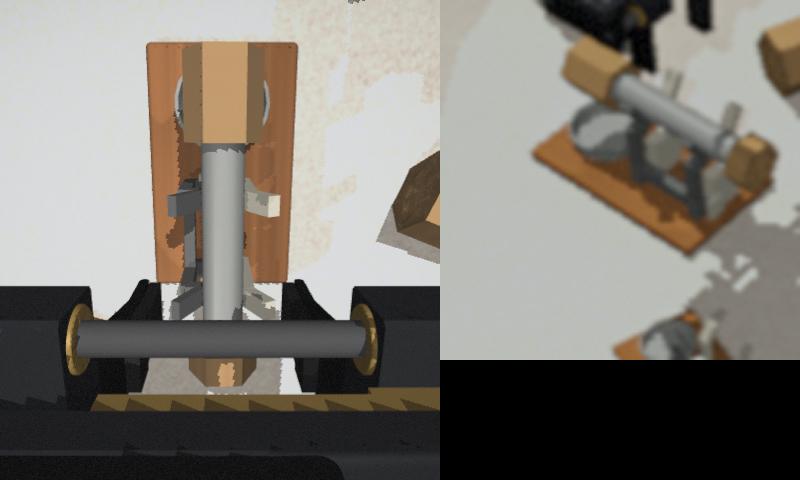

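The pestle rests level in the mouth (shaft 222,150–300 in the wrist half), head over the dish, fingers clear. Next: close the fingers, then press.

Emit:
arm_command:
  commands:
    - [[0,0,0],[0,0,0]]
    - [[0,0,0],[0,0,0]]
    - [[0,0,0],[0,0,0]]
    - [[0,0,0],[0,0,0]]
    - [[0,0,0],[0,0,0]]
    - [[0,0,0],[0,0,0]]
    - [[0,0,0],[0,0,0]]
    - [[0,0,0],[0,0,0]]
    - [[0,0,0],[0,0,0]]
    - [[0,0,0],[0,0,0]]
  claw: 0

```text
time: 12.45
tcp_pos: [0.5111, 0.2202, 0.1686]
tool_rot: [0.59, 0.807, 0.0, -0.0]
wrist_force: [0.1, -0.1, -1.4]
grip_width: 0.003
finger_force: 0.0
```

Emit:
arm_command:
  commands:
    - [[0,0,3],[0,0,0]]
    - [[0,0,2],[0,0,0]]
    - [[0,0,0.8],[0,0,0]]
    - [[0,0,0.4],[0,0,0]]
    - [[0,0,0.2],[0,0,0]]
    - [[0,0,0.2],[0,0,0]]
    - [[0,0,0],[0,0,0]]
    - [[0,0,0],[0,0,0]]

```text
time: 13.25
tcp_pos: [0.5116, 0.2205, 0.1033]
tool_rot: [0.59, 0.807, 0.001, 0.0]
wrist_force: [1.3, -0.4, 1.1]
grip_width: 0.006
finger_force: 0.9
```

Contact near TCP z 0.103, as expected. Press 22 mm in small steps.

Emit:
arm_command:
  commands:
    - [[0,0,0.3],[0,0,0]]
    - [[0,0,0.3],[0,0,0]]
    - [[0,0,0.3],[0,0,0]]
    - [[0,0,0.3],[0,0,0]]
    - [[0,0,0],[0,0,0]]

```text
time: 13.75
tcp_pos: [0.5112, 0.2204, 0.0907]
tool_rot: [0.59, 0.807, 0.0, -0.0]
wrist_force: [-0.3, -0.9, -0.0]
grip_width: 0.003
finger_force: 0.0
```

Emit:
arm_command:
  commands:
    - [[0,0,0.3],[0,0,0]]
    - [[0,0,0.3],[0,0,0]]
    - [[0,0,0.2],[0,0,0]]
    - [[0,0,0.2],[0,0,0]]
    - [[0,0,0],[0,0,0]]
    - [[0,0,0],[0,0,0]]

```text
time: 14.35
tcp_pos: [0.5121, 0.2192, 0.0812]
tool_rot: [0.591, 0.807, 0.0, 0.001]
wrist_force: [0.1, -3.6, 7.6]
grip_width: 0.003
finger_force: 3.7
```

Emit:
arm_command:
  commands:
    - [[0,0,0.1],[0,0,0]]
    - [[0,0,0.1],[0,0,0]]
    - [[0,0,0],[0,0,0]]

```text
time: 14.65
tcp_pos: [0.5123, 0.2193, 0.0809]
tool_rot: [0.591, 0.807, 0.001, 0.001]
wrist_force: [-6.8, -6.9, 25.6]
grip_width: 0.004
finger_force: 12.8
```

Emit:
arm_command:
  commands:
    - [[0,0,-2],[0,0,0]]
    - [[0,0,-4],[0,0,0]]
    - [[0,0,-4],[0,0,0]]
    - [[0,0,0],[0,0,0]]
    - [[0,0,0],[0,0,0]]

```text
time: 15.15
tcp_pos: [0.5113, 0.2204, 0.1791]
tool_rot: [0.59, 0.807, 0.001, 0.0]
wrist_force: [0.1, 0.8, -0.5]
grip_width: 0.007
finger_force: 0.0
```

```bash
python3 d.py 0.0785; python3 - <<'E'
from h import *
T=tf("wrist");f=grab_frame("wrist");g=grab_frame("side")
a=f[0:480,100:540,::-1];b=cv2.resize(g[140:250,200:310,::-1],(360,360),interpolation=cv2.INTER_CUBIC)
o=np.zeros((480,800,3),np.uint8);o[:,:440]=a;o[:360,440:]=b;cv2.imwrite("pics/c7.png",o)
E
```

```text
15.15 [0.5113091  0.2203896  0.17905954] yaw 17.65296460709879 delta cm [-0.05  0.03 10.06] 0.007200194825456424 0.0 [ 0.1297426   0.83348616 -0.50516317]
```

View pics/c7.png

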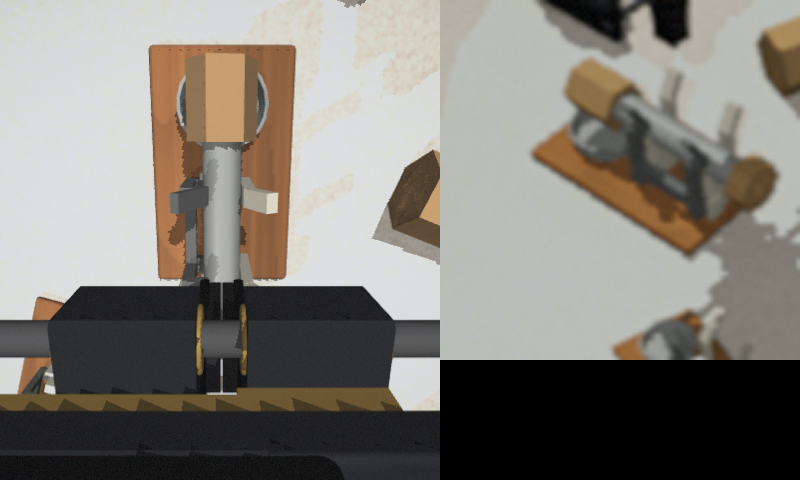

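The shaft stopped hard at 73 mm (25 N), which is fully home. It lies level in both forks with the jaw noses over it.

```bash
python3 -c "
from rig import env
print(env.job_done())"
```

```text
the job is handed in; nothing more can be done
None
```

The pestle was laid in the clip's mouth, released, and pressed down to a hard stop with the shaft top at 73 mm (fully home); the last images show the jaw closed over it. I handed the job in at about 15 s of the 51 s allowed; the hand-in returned no verdict.

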